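Load the hotplate with round-bottomed flasks, each in its own heating block

TASK

Load the hotplate for a parallel reaction: take the four round-bottomed flasks off their cork rings and set each one down, without dropping it, in the aluminium heating block whose well is machined to the size of its bulb, so that the glass sits fully down in the metal and the neck stands upright. Let go of all four, and do not disturb the white and the brown reagent bottle that stand behind.

Things in the scene. Friction and masses are not known exactly. Their poses are not given: they have to be found in the camera images.
- flask_25: loose clear glass round-bottomed flask, smallest of four: bulb 41 mm in diameter, straight neck 20 mm in diameter, heavy white stir bar inside weights it low. Origin at the bulb's centre, z up the neck; rim 64.5 mm above the origin, grip the neck 25 to 60 mm above it. Starts upright on a cork ring on the white tray, origin 42 mm above the worktop. Under 0.25 kg
- block_25: fixed aluminium heating block on the hotplate, 108 mm in diameter, 40 mm high; the round dark slippery (PTFE-coated) well in its top is the smallest of four, 33 mm across the mouth, 8 mm deep, made for the 41 mm bulb. Origin: centre of its underside, 46 mm above the worktop, z up. Its flask, seated, has its bulb centre on the axis, 52.3 mm above this origin
- flask_50: loose clear glass round-bottomed flask, second smallest of four: bulb 51 mm in diameter, straight neck 22 mm in diameter, heavy white stir bar inside weights it low. Origin at the bulb's centre, z up the neck; rim 74.5 mm above the origin, grip the neck 30 to 70 mm above it. Starts upright on a cork ring on the white tray, origin 50 mm above the worktop. Under 0.25 kg
- block_50: fixed aluminium heating block on the hotplate, 108 mm in diameter, 40 mm high; the round dark slippery (PTFE-coated) well in its top is the second smallest of four, 41 mm across the mouth, 10 mm deep, made for the 51 mm bulb. Origin: centre of its underside, 46 mm above the worktop, z up. Its flask, seated, has its bulb centre on the axis, 55.3 mm above this origin
- flask_100: loose clear glass round-bottomed flask, second largest of four: bulb 64 mm in diameter, straight neck 26 mm in diameter, heavy white stir bar inside weights it low. Origin at the bulb's centre, z up the neck; rim 86 mm above the origin, grip the neck 36 to 81 mm above it. Starts upright on a cork ring on the white tray, origin 58 mm above the worktop. Under 0.25 kg
- block_100: fixed aluminium heating block on the hotplate, 108 mm in diameter, 40 mm high; the round dark slippery (PTFE-coated) well in its top is the second largest of four, 51 mm across the mouth, 13 mm deep, made for the 64 mm bulb. Origin: centre of its underside, 46 mm above the worktop, z up. Its flask, seated, has its bulb centre on the axis, 59.2 mm above this origin
- flask_250: loose clear glass round-bottomed flask, largest of four: bulb 85 mm in diameter, straight neck 30 mm in diameter, heavy white stir bar inside weights it low. Origin at the bulb's centre, z up the neck; rim 107.5 mm above the origin, grip the neck 47 to 102 mm above it. Starts upright on a cork ring on the white tray, origin 70 mm above the worktop. Under 0.25 kg
- block_250: fixed aluminium heating block on the hotplate, 108 mm in diameter, 40 mm high; the round dark slippery (PTFE-coated) well in its top is the largest of four, 68 mm across the mouth, 17 mm deep, made for the 85 mm bulb. Origin: centre of its underside, 46 mm above the worktop, z up. Its flask, seated, has its bulb centre on the axis, 65.5 mm above this origin
- blue_cap_bottle: bystander: loose white bottle with a blue screw cap, 62 mm in diameter, 120 mm high, standing behind the work; origin at the centre of its underside. Leave it alone
- amber_bottle: bystander: loose brown glass bottle with a black screw cap, 56 mm in diameter, 105 mm high, standing behind the work; origin at the centre of its underside. Leave it alone
There are look-alikes about, which are no part of the job. Leave any pink look-alike of the flask_25 alone.

How it is judged:
By the outcome, as a careful person would: the job done as asked, in the order asked, and still so for the second after the job is handed in, with the robot touching nothing.
It also fails if it takes over 106 s, if anything falls off the work surface, if the arm or the gripper's body presses on something with over 40 N, if the wrist force passes 120 N, or if a joint passes its speed limit or range.

ROBOT

A 7-joint arm with a two-finger parallel gripper is mounted at the origin on a cart in front of the work surface, level with it; the furniture and walls round the work are solid. World frame = base frame: x ahead of the robot, y to its left, z up, the work surface at z = 0. Lengths are in m, angles in rad, forces in N, time in s.
With the tool pointing down it reaches from about 0.4 to 0.85 m from the base axis. Payload 4.5 kg.
Tool frame: the origin (TCP) lies between the finger pads; the fingertips stand 11 mm ahead of it and the grasp point (between the pads) lies 8 mm behind it; z points along the fingers, y is the line along which they close (so a half turn about z gives the same grasp; the last joint's range is limited). The gripper opens to 85 mm and grips with 20 to 120 N. Pads are 22 mm wide; open, the fingers measure 114 mm over their backs; the gripper's body (76 mm by 85 mm) begins 54 mm behind the grasp point. The pads swing forward as they close: fully open they stand 13 mm farther back than shut.
Start: joints at [0.034, 0.689, -0.195, 1.565, 0.157, 0.902, -0.215], TCP at [0.625, 0, 0.242] pointing down, gripper open.
Joint ranges: [-3.01, 3.01], [-0.46, 2.08], [-1.47, 1.51], [0.13, 2.56], [-1, 4.14], [0.04, 2.09], [-2.66, 2.66]. Speed limits (rad/s): [2.57, 2.57, 3.14, 3.14, 3.14, 3.14, 3.14].

INTERFACE

Orientations are given as a unit quaternion [w, x, y, z].
In Python, from bench import robot gives the robot as it stands.
- The arm moves only by the shell command python3 -m handwheel 'ROWS' [FORCE]. ROWS is a JSON object of lists of equal length, an entry for each row: "twist": the turn, a rotation vector about the tool's x, y, z in degrees, a list of three; "linear": the shift along the tool's x, y, z in m, a list of three; "claw": the opening, from -1 (shut) to 1 (fully open). A call has 1 to 10 rows; each row is the pose to reach, as a shift and turn from the pose commanded when the call began, along the tool's axes at that moment; what a row does not reach only later rows make up. A row lasts 1/12 s, in which the tool goes at most 41.7 mm and 7.16 degrees, less where a joint would pass 70% of its speed; a pose out of reach is approached as far as the arm can. A call with a gripper value outside its range is refused whole. The fingers move at their own pace and stop on an object; FORCE is the grip in N (left out, the last holds). Time passes only in rows, so rows that repeat a pose let the fingers close. It gives the time, the measured TCP pose, the force, the opening and the grip force at its end, in the units of the state.
- robot.sense(): the state, without advancing time (a new reading comes with each control period).
- robot.grab_frame(name): name is "scene" or "side" or "wrist"; returns the picture (420x560x3 uint8, red, green, blue); there is no depth.
- robot.camera_params(name): a dict with "fx", "fy", "cx", "cy" (pixels), "dist" ([k1, k2, p1, p2, k3] as OpenCV has them; the pictures are not rectified), "R" (3x3) and "t" (3): a world point X has camera coordinates R X + t. Camera axes: x right, y down, z forward; pixel columns grow to the right and rows downward; lengths in m; the calibration is good to about 2 mm. A picture is of the moment at which its call begins: read the wrist's pose just before it. camera_params takes no time and is no camera call; for the wrist camera it gives the pose at the moment of the call.
- robot.close_job(): hands the job in; it is judged then, once.
The state is a dict: "clock": time; "qpos": joint angles; "joint_vel": joint speeds; "joint_torque": joint torques, N m; "tool_pos": TCP position; "ee_rot": TCP orientation; "wrist_force": force on the tool from outside, world axes, zero at the start; "moment": the same for the moment, N m; "finger_gap": finger opening in m; "grip_force": force on a finger pad.
Only numpy, scipy, OpenCV 4.12 (cv2) and the standard library are available. Lean on these libraries where they do the work, as an engineer would, in place of code of your own. Each camera call takes 0.05 s, during which the arm holds its last target. There are 200 camera calls.

## Working session

There is one attempt and no reset: what is moved stays moved. The work goes in short steps, Python scripts to look and compute and a shell command to move; the robot and the scene stay as the last step left them, time stands still between calls to the robot, and variables do not carry over. Pictures are saved under pics/ and viewed, at most 14 in all, crops included, and the job is handed in when it is done.

```bash
mkdir -p pics; ls; cat > h.py <<'E'
import numpy as np, cv2
from bench import robot
def grab(n,f=None):
    P=robot.camera_params(n); im=robot.grab_frame(n)
    if f: cv2.imwrite('pics/'+f, cv2.cvtColor(np.asarray(im),cv2.COLOR_RGB2BGR))
    return P,np.asarray(im)
def KD(P): return np.array([[P['fx'],0,P['cx']],[0,P['fy'],P['cy']],[0,0,1.]]),np.array(P['dist'],float)
def ray(P,uv):
    K,D=KD(P); p=cv2.undistortPoints(np.array([[uv]],float),K,D)[0,0]
    R=np.array(P['R']); return -R.T@np.array(P['t']), R.T@np.array([p[0],p[1],1.])
def onz(P,uv,z):
    c,d=ray(P,uv); return c+d*(z-c[2])/d[2]
def proj(P,X):
    K,D=KD(P); return cv2.projectPoints(np.array(X,float).reshape(-1,1,3),cv2.Rodrigues(np.array(P['R']))[0],np.array(P['t'],float),K,D)[0][:,0]
E
python3 - <<'E'
from h import *
s=robot.sense(); print(s)
for n in('scene','side','wrist'):
    P,_=grab(n,n+'0.png'); print(n,{k:np.round(v,3).tolist() for k,v in P.items()})
a=[cv2.imread('pics/%s0.png'%n) for n in('scene','side')]
E
```

```text
pics
{'clock': 0.0, 'qpos': array([ 0.03384635,  0.68998325, -0.19451906,  1.5663694 ,  0.15732337,
        0.90249084, -0.21512726]), 'joint_vel': array([ 2.32484601e-03,  1.23228207e-03,  1.44320394e-04, -1.41833175e-03,
       -7.65139479e-04, -9.45876130e-04, -1.43557960e-05]), 'joint_torque': array([ 1.13546095e-03, -5.39627159e+01, -1.26661520e+00, -1.58547074e+01,
        9.07521317e-03,  9.41080711e-03,  5.53111545e-05]), 'tool_pos': array([ 6.24362063e-01, -8.16782562e-05,  2.41477859e-01]), 'ee_rot': array([-6.01076143e-04,  7.07095045e-01,  7.07117908e-01, -7.07072797e-04]), 'wrist_force': array([ 0.66737255, -0.32880946,  0.43773909]), 'moment': array([-0.01896268,  0.05814352,  0.04283535]), 'grip_force': 0.0, 'finger_gap': 0.08525955475810326}
scene {'fx': 468.523, 'fy': 468.523, 'cx': 282.658, 'cy': 202.58, 'dist': [-0.036, 0.0, 0.0, 0.0, 0.0], 'R': [[-0.611, -0.792, -0.011], [-0.574, 0.452, -0.683], [0.545, -0.411, -0.731]], 't': [0.56, 0.289, 1.008]}
side {'fx': 385.556, 'fy': 385.556, 'cx': 286.19, 'cy': 206.122, 'dist': [-0.037, 0.0, 0.0, 0.0, 0.0], 'R': [[0.968, -0.252, -0.002], [-0.164, -0.622, -0.765], [0.191, 0.741, -0.644]], 't': [-0.525, 0.274, 0.617]}
wrist {'fx': 340.514, 'fy': 340.514, 'cx': 280.529, 'cy': 205.238, 'dist': [0.028, 0.0, 0.0, 0.0, 0.0], 'R': [[1.0, 0.001, -0.002], [0.002, -0.957, 0.291], [-0.002, -0.291, -0.957]], 't': [-0.625, -0.038, 0.38]}
```

View pics/scene0.png

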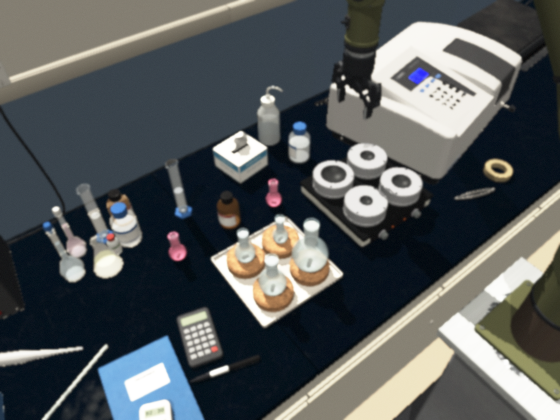

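View pics/side0.png

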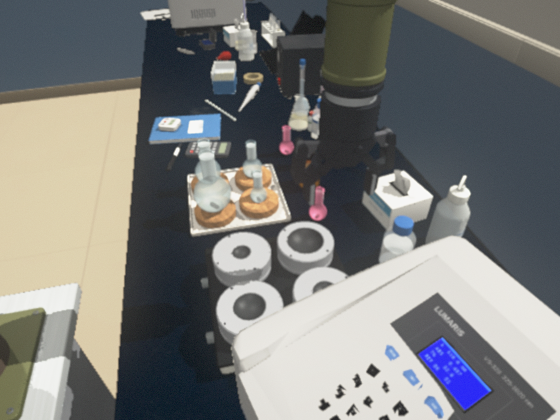

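View pics/wrist0.png

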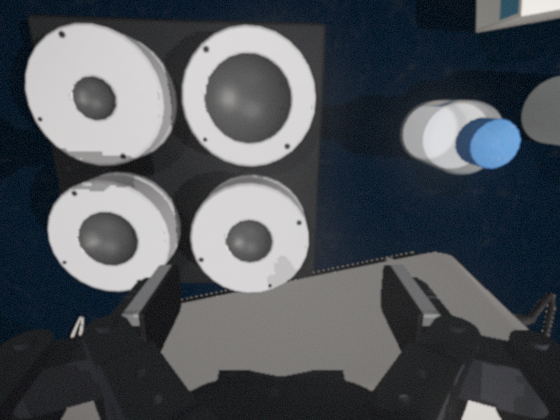

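The scene view shows four flasks on the tray: rims at about (244,233), (280,222), (312,226) and (272,262). The pink look-alikes at (177,246) and (273,193) are off the tray. The wrist view shows four wells at about (95,97), (248,97), (107,238) and (249,240), of which (248,97) is the largest. Next I measure the wells and get a rough fix on the flasks.

```bash
python3 - <<'E'
from h import *
P,im=grab('wrist','wrist1.png')
g=cv2.cvtColor(im,cv2.COLOR_RGB2GRAY)
for name,seed in dict(a=(95,97),b=(248,97),c=(107,238),d=(249,240)).items():
    # white -> mask; well = dark region inside
    m=(g<150).astype(np.uint8)
    n,l,st,ce=cv2.connectedComponentsWithStats(m); k=l[seed[1],seed[0]]
    cs,_=cv2.findContours((l==k).astype(np.uint8),cv2.RETR_EXTERNAL,cv2.CHAIN_APPROX_NONE)
    c=max(cs,key=cv2.contourArea)[:,0]
    W=np.array([onz(P,p,0.086)[:2] for p in c.astype(float)])
    (x,y),r=cv2.minEnclosingCircle(W.astype(np.float32)); e=cv2.fitEllipse(W.astype(np.float32)*1000)
    print(name,st[k][4],'well',np.round(e[0],1),np.round(e[1],1))
Ps=robot.camera_params('scene');Pd=robot.camera_params('side')
for nm,uv,z in (('back',(246,258),.03),('right',(281,240),.03),('r2',(310,265),.03),('front',(273,292),.03)):
    print(nm,onz(Ps,uv,z).round(3))
for uv in((215,208),(260,202),(253,178),(210,180)): print('side',onz(Pd,uv,.03).round(3))
for uv,z in(((177,255),.02),((273,202),.02),((298,160),0),((229,225),0)): print(onz(Ps,uv,z).round(3))
s=cv2.imread('pics/scene0.png')[205:325,200:355]; d=cv2.imread('pics/side0.png')[130:240,175:300]
cv2.imwrite('pics/crop1.png',np.hstack([cv2.resize(s,(400,400*120//155)),cv2.resize(d,(352,309))]))
E
```

```text
a 1499 well [476.2  76.5] [32.8 33.2]
b 6107 well [598.8  76.3] [68.  68.4]
c 2469 well [469.4 -44.5] [51.  51.6]
d 1513 well [596.4 -46.5] [40.4 40.9]
back [0.549 0.395 0.03 ]
right [0.54  0.296 0.03 ]
r2 [0.438 0.288 0.03 ]
front [0.433 0.401 0.03 ]
side [0.445 0.28  0.03 ]
side [0.55  0.275 0.03 ]
side [0.552 0.374 0.03 ]
side [0.445 0.393 0.03 ]
[0.667 0.52  0.02 ]
[0.663 0.228 0.02 ]
[0.771 0.055 0.   ]
[0.684 0.359 0.   ]
```

View pics/crop1.png

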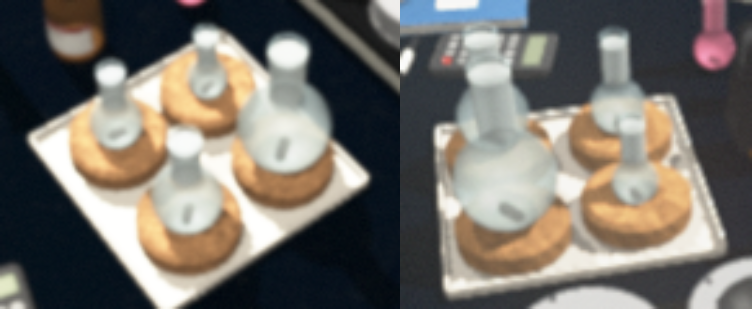

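Crop, matched to the tray positions:
- The largest flask (250) is near (0.438, 0.285).
- The 100 is at (0.433, 0.40), the 50 at (0.55, 0.39) and the smallest clear one (25) at (0.545, 0.285).
- The pink ones stand off the tray and are not meant.
- The wells measured 33, 68, 51 and 41 mm, so every block is identified.

I now move the wrist camera above the tray.

```bash
T='';python3 -m handwheel '{"twist":[[0,0,0],[0,0,0],[0,0,0],[0,0,0],[0,0,0],[0,0,0],[0,0,0],[0,0,0],[0,0,0],[0,0,0]],"linear":[[0.02,-0.007,-0.005],[0.05,-0.02,-0.01],[0.09,-0.034,-0.02],[0.13,-0.048,-0.02],[0.165,-0.062,-0.02],[0.2,-0.075,-0.02],[0.235,-0.088,-0.02],[0.27,-0.1,-0.02],[0.3,-0.112,-0.02],[0.33,-0.122,-0.02]],"claw":[1,1,1,1,1,1,1,1,1,1]}' 60
python3 -m handwheel '{"twist":[[0,0,0],[0,0,0],[0,0,0],[0,0,0],[0,0,0]],"linear":[[0.02,-0.008,0],[0.03,-0.012,0],[0.03,-0.012,0],[0.03,-0.012,0],[0.03,-0.012,0]],"claw":[1,1,1,1,1]}'
python3 -c "
from h import *
P,im=grab('wrist','wrist2.png')
import pickle;pickle.dump(P,open('P2.pkl','wb'))"
```

```text
clock: 1.03
tool_pos: [0.5015, 0.3319, 0.2622]
ee_rot: [-0.0, 0.707, 0.708, -0.0]
wrist_force: [1.0, 0.3, -1.0]
finger_gap: 0.0853
grip_force: 0.0
clock: 1.45
tool_pos: [0.4924, 0.3573, 0.2621]
ee_rot: [0.001, 0.708, 0.706, -0.001]
wrist_force: [0.8, 0.4, -0.7]
finger_gap: 0.0854
grip_force: 0.0
```

View pics/wrist2.png

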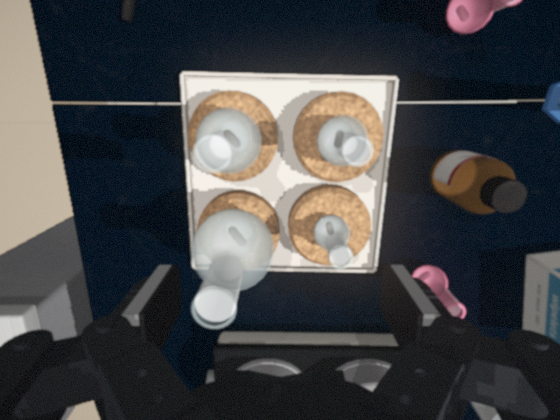

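Wrist view, pixel positions:

| Flask | Rim | Bulb |
|---|---|---|
| 250 | (215,307) | (231,248) |
| 100 | (213,153) | (227,138) |
| 50 | (356,151) | (342,139) |
| 25 | (340,257) | (332,232) |

The pink ones are off the tray at (470,12) and (430,280).

```bash
python3 - <<'E'
from h import *
import pickle
P=pickle.load(open('P2.pkl','rb'))
F={250:((215,307),.1775,(231,248),.07,42.5),100:((213,153),.144,(227,138),.058,32),50:((356,151),.1245,(342,139),.05,25.5),25:((340,257),.1065,(332,232),.042,20.5)}
im=cv2.imread('pics/wrist2.png')
hsv=cv2.cvtColor(im,cv2.COLOR_BGR2HSV)
br=cv2.inRange(hsv,(5,70,60),(22,255,255)); br[:,:185]=0; br[:,390:]=0; br[275:]=0
for k,(r,zr,b,zb,R) in F.items():
    print(k,'rim',onz(P,r,zr)[:2].round(4),'bulb',onz(P,b,zb)[:2].round(4))
    X=onz(P,r,zr); t=np.linspace(0,2*np.pi,40)
    rn={250:15,100:13,50:11,25:10}[k]/1e3
    for p in proj(P,np.c_[X[0]+rn*np.cos(t),X[1]+rn*np.sin(t),0*t+zr]): cv2.circle(im,(round(p[0]),round(p[1])),0,(0,0,255),-1)
    C=np.array([*X[:2],zb]); cc,_=ray(P,b); v=(C-cc)/np.linalg.norm(C-cc); u=np.cross(v,[1,0,0]);u/=np.linalg.norm(u);w=np.cross(v,u)
    for p in proj(P,[C+R/1e3*(np.cos(q)*u+np.sin(q)*w) for q in t]): cv2.circle(im,(round(p[0]),round(p[1])),0,(0,255,0),-1)
n,l,st,ce=cv2.connectedComponentsWithStats(br)
for i in range(1,n):
    if st[i][4]>500:
        c=max(cv2.findContours((l==i).astype(np.uint8),cv2.RETR_EXTERNAL,cv2.CHAIN_APPROX_NONE)[0],key=cv2.contourArea)
        (x,y),r=cv2.minEnclosingCircle(c); print('cork',x,y,r,onz(P,(x,y),.028).round(4))
cv2.imwrite('pics/crop2.png',cv2.resize(im[60:340,170:410],None,fx=2.1,fy=2.1,interpolation=cv2.INTER_CUBIC))
E
```

```text
250 rim [0.4454 0.289 ] bulb [0.4419 0.2873]
100 rim [0.4439 0.396 ] bulb [0.4413 0.398 ]
50 rim [0.5526 0.3945] bulb [0.5543 0.3959]
25 rim [0.5479 0.2945] bulb [0.5499 0.2937]
cork 232.3372039794922 135.3372039794922 45.75368881225586 [0.4425 0.3977 0.028 ]
cork 337.66192626953125 136.4507598876953 45.83707046508789 [0.5535 0.3963 0.028 ]
cork 329.1590576171875 225.10586547851562 41.4188346862793 [0.5486 0.2966 0.028 ]
cork 238.45237731933594 228.85064697265625 40.87338638305664 [0.4448 0.2923 0.028 ]
```

View pics/crop2.png

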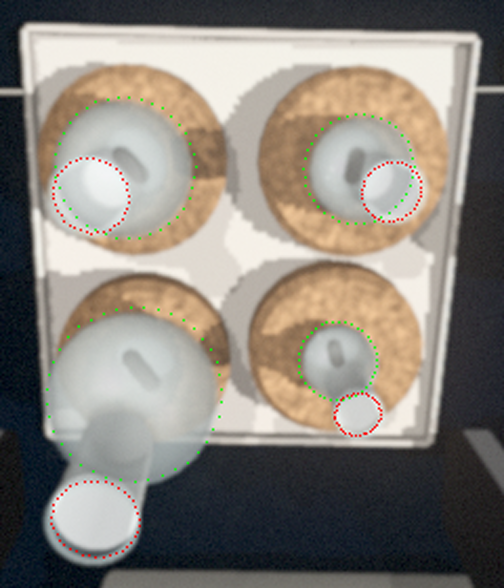

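The drawn circles fit to about 2 mm. The placing order will be 50, 250, 100, 25, to keep the paths clear. First I go above flask_50.

```bash
python3 -m handwheel '{"twist":[[0,0,0],[0,0,0],[0,0,0],[0,0,0],[0,0,0],[0,0,0]],"linear":[[0.015,0.025,0.02],[0.03,0.05,0.05],[0.036,0.062,0.08],[0.036,0.062,0.09],[0.036,0.062,0.09],[0.036,0.062,0.09]],"claw":[1,1,1,1,1,1]}'
```

```text
clock: 2.0
tool_pos: [0.5529, 0.3945, 0.1724]
ee_rot: [0.0, 0.708, 0.707, -0.001]
wrist_force: [0.1, -1.3, -0.1]
finger_gap: 0.0854
grip_force: 0.0
```

```bash
python3 -m handwheel '{"twist":[[0,0,0],[0,0,0],[0,0,0],[0,0,0],[0,0,0]],"linear":[[0.001,0,0.03],[0.001,0,0.06],[0.001,0,0.08],[0.001,0,0.08],[0.001,0,0.08]],"claw":[1,1,1,1,1]}'
python3 -m handwheel '{"twist":[[0,0,0],[0,0,0],[0,0,0],[0,0,0],[0,0,0],[0,0,0],[0,0,0],[0,0,0],[0,0,0],[0,0,0]],"linear":[[0,0,0],[0,0,0],[0,0,0],[0,0,0],[0,0,0],[0,0,0],[0,0,0],[0,0,0],[0,0,0],[0,0,0]],"claw":[0.5,0,-0.2,-0.4,-0.5,-0.6,-0.7,-0.8,-1,-1]}' 40
```

```text
clock: 2.42
tool_pos: [0.5531, 0.3969, 0.0939]
ee_rot: [0.0, 0.707, 0.707, 0.0]
wrist_force: [0.8, -0.3, -0.2]
finger_gap: 0.0852
grip_force: 0.0
clock: 3.25
tool_pos: [0.5533, 0.3973, 0.0928]
ee_rot: [0.0, 0.707, 0.707, 0.0]
wrist_force: [-0.4, -0.4, 5.4]
finger_gap: 0.0207
grip_force: 39.6
```

Neck gripped (20.7 mm). I lift it and check with the side camera.

```bash
python3 -m handwheel '{"twist":[[0,0,0],[0,0,0],[0,0,0],[0,0,0],[0,0,0],[0,0,0],[0,0,0],[0,0,0]],"linear":[[0,0,-0.01],[0,0,-0.03],[0,0,-0.06],[0,0,-0.09],[0,0,-0.11],[0,0,-0.12],[0,0,-0.12],[0,0,-0.12]],"claw":[-1,-1,-1,-1,-1,-1,-1,-1]}'
python3 - <<'E'
from h import *
P,a=grab('wrist','w3.png');_,b=grab('side','s3.png')
cv2.imwrite('pics/c3.png',np.hstack([a[150:,130:430],b[40:310,150:450]])[:,:,::-1])
E
```

```text
clock: 3.92
tool_pos: [0.5525, 0.3966, 0.2116]
ee_rot: [-0.0, 0.707, 0.707, -0.001]
wrist_force: [-0.8, 0.3, -1.7]
finger_gap: 0.021
grip_force: 39.3
```

View pics/c3.png

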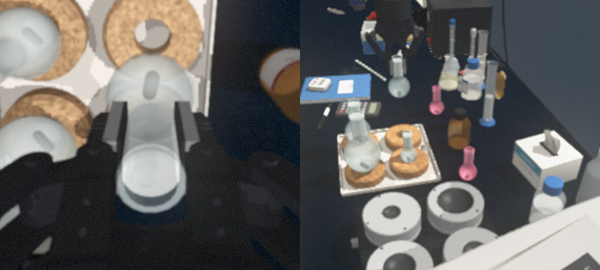

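The crop shows the flask upright in the fingers, rim at about (281,325) in the wrist image, clear of the ring. I check its offset in the hand while carrying it over.

```bash
python3 -m handwheel '{"twist":[[0,0,0],[0,0,0],[0,0,0],[0,0,0],[0,0,0],[0,0,0],[0,0,0],[0,0,0],[0,0,0],[0,0,0]],"linear":[[-0.01,0.002,0],[-0.03,0.004,0],[-0.06,0.006,0],[-0.09,0.009,0],[-0.12,0.012,0],[-0.15,0.015,0],[-0.18,0.018,0],[-0.21,0.021,0],[-0.24,0.024,0],[-0.27,0.027,0]],"claw":[-1,-1,-1,-1,-1,-1,-1,-1,-1,-1]}'
python3 -m handwheel '{"twist":[[0,0,0],[0,0,0],[0,0,0],[0,0,0],[0,0,0],[0,0,0],[0,0,0],[0,0,0],[0,0,0],[0,0,0]],"linear":[[-0.03,0.003,0],[-0.06,0.006,0],[-0.09,0.009,0],[-0.12,0.012,0],[-0.145,0.014,0],[-0.165,0.016,0],[-0.173,0.016,0],[-0.173,0.016,0],[-0.173,0.016,0],[-0.173,0.016,0]],"claw":[-1,-1,-1,-1,-1,-1,-1,-1,-1,-1]}'
python3 - <<'E'
from h import *
s=robot.sense();P,a=grab('wrist','w4.png')
tp=s['tool_pos'];print(tp,s['ee_rot'].round(4))
# rim of held flask: bright blob near fingers
X=onz(P,(281,325),tp[2]+.0745-.0428);print('rim-tcp',X-tp)
X=onz(P,(281,241),tp[2]-.0428);print('bulb-tcp',X-tp)
cv2.imwrite('pics/c4.png',a[130:400,150:450][:,:,::-1])
E
```

```text
clock: 4.85
tool_pos: [0.5792, 0.1243, 0.2112]
ee_rot: [-0.0, 0.707, 0.707, -0.001]
wrist_force: [0.7, -0.6, -1.9]
finger_gap: 0.0206
grip_force: 39.3
clock: 5.68
tool_pos: [0.5957, -0.0435, 0.2121]
ee_rot: [-0.001, 0.706, 0.708, 0.0]
wrist_force: [0.6, -0.1, -1.3]
finger_gap: 0.0215
grip_force: 39.3
[ 0.59574983 -0.04350071  0.21206852] [-8.000e-04  7.061e-01  7.081e-01  5.000e-04]
rim-tcp [0.00091764 0.00167512 0.0317    ]
bulb-tcp [ 0.00094553  0.00126718 -0.0428    ]
```

View pics/c4.png

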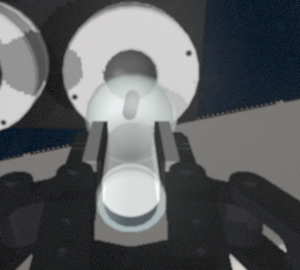

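Upright in the hand, above the 41 mm well, about 1 mm off. Lowering.

```bash
python3 -m handwheel '{"twist":[[0,0,0],[0,0,0],[0,0,0],[0,0,0],[0,0,0],[0,0,0],[0,0,0]],"linear":[[-0.001,0,0.01],[-0.002,0,0.03],[-0.002,0,0.05],[-0.002,0,0.058],[-0.002,0,0.06],[-0.002,0,0.06],[-0.002,0,0.06]],"claw":[-1,-1,-1,-1,-1,-1,-1]}'
python3 -m handwheel '{"twist":[[0,0,0],[0,0,0],[0,0,0],[0,0,0],[0,0,0]],"linear":[[0,0,0.002],[0,0,0.004],[0,0,0.006],[0,0,0.006],[0,0,0.006]],"claw":[-1,-1,-1,-1,-1]}'
```

```text
clock: 6.32
tool_pos: [0.5967, -0.0475, 0.1529]
ee_rot: [0.0, 0.707, 0.707, 0.001]
wrist_force: [0.7, -0.6, 0.3]
finger_gap: 0.021
grip_force: 39.3
clock: 6.73
tool_pos: [0.596, -0.0464, 0.1465]
ee_rot: [-0.001, 0.707, 0.708, 0.001]
wrist_force: [-1.3, 4.3, 1.7]
finger_gap: 0.0213
grip_force: 39.6
```

```bash
python3 -m handwheel '{"twist":[[0,0,0],[0,0,0],[0,0,0],[0,0,0],[0,0,0]],"linear":[[0.002,0,0],[0.002,0,0],[0.002,0,0.001],[0.002,0,0.002],[0.002,0,0.002]],"claw":[-1,-1,-1,-1,-1]}'
```

```text
clock: 7.15
tool_pos: [0.5958, -0.0447, 0.1444]
ee_rot: [-0.001, 0.707, 0.707, 0.0]
wrist_force: [-2.0, 4.2, 4.2]
finger_gap: 0.0214
grip_force: 39.8
```

```bash
python3 -m handwheel '{"twist":[[0,0,0],[0,0,0],[0,0,0],[0,0,0],[0,0,0]],"linear":[[0.001,-0.001,0],[0.002,-0.001,0],[0.002,-0.001,0.001],[0.002,-0.001,0.001],[0.002,-0.001,0.001]],"claw":[-1,-1,-1,-1,-1]}'
```

```text
clock: 7.57
tool_pos: [0.5956, -0.0441, 0.144]
ee_rot: [0.001, 0.707, 0.707, 0.0]
wrist_force: [-1.2, 2.8, 5.9]
finger_gap: 0.0208
grip_force: 40.3
```

```bash
python3 -m handwheel '{"twist":[[0,0,0],[0,0,0],[0,0,0],[0,0,0],[0,0,0],[0,0,0],[0,0,0],[0,0,0],[0,0,0],[0,0,0]],"linear":[[0.001,0,0],[0.001,0,0],[0.001,0,0],[0.001,0,0],[0.001,0,0],[0.001,0,0],[0.001,0,0],[0.001,0,0],[0.001,0,0],[0.001,0,0]],"claw":[-0.55,-0.5,-0.4,-0.3,-0.2,0,0.2,0.5,0.8,1]}'
python3 -m handwheel '{"twist":[[0,0,0],[0,0,0],[0,0,0],[0,0,0],[0,0,0],[0,0,0]],"linear":[[0,0,-0.02],[0,0,-0.06],[0,0,-0.1],[0,0,-0.13],[0,0,-0.13],[0,0,-0.13]],"claw":[1,1,1,1,1,1]}'
python3 - <<'E'
from h import *
P,a=grab('wrist','w5.png')
cv2.imwrite('pics/c5.png',a[:,:,::-1])
# expected rim/bulb at seat
X=np.array([.5964,-.0465,0]); print(proj(P,[X+[0,0,.1758],X+[0,0,.1013]]))
t=np.linspace(0,2*np.pi,60);b=a[:,:,::-1].copy()
for z,r in((.1758,.011),(.086,.0205)):
    for p in proj(P,np.c_[X[0]+r*np.cos(t),X[1]+r*np.sin(t),0*t+z]): cv2.circle(b,(round(p[0]),round(p[1])),0,(0,0,255),-1)
cv2.imwrite('pics/c5.png',b)
E
```

```text
clock: 8.4
tool_pos: [0.595, -0.043, 0.1433]
ee_rot: [0.0, 0.707, 0.707, -0.0]
wrist_force: [-0.4, -0.4, 0.6]
finger_gap: 0.0842
grip_force: 0.0
clock: 8.9
tool_pos: [0.5961, -0.043, 0.2753]
ee_rot: [0.002, 0.707, 0.707, 0.002]
wrist_force: [-0.1, 0.5, -0.2]
finger_gap: 0.0852
grip_force: 0.0
[[279.32041196 216.12640697]
 [279.26256053 190.23964444]]
```

View pics/c5.png

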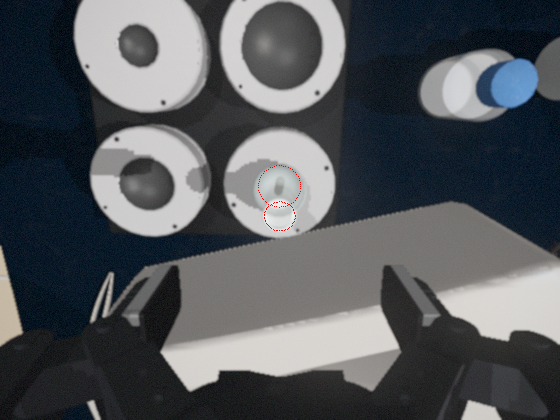

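Flask_50 is seated: its rim at (279,216) and bulb at (279,186) match the predicted circles. Now flask_250.

```bash
python3 -m handwheel '{"twist":[[0,0,0],[0,0,0],[0,0,0],[0,0,0],[0,0,0],[0,0,0],[0,0,0],[0,0,0],[0,0,0],[0,0,0]],"linear":[[0.02,-0.01,0],[0.055,-0.025,0],[0.09,-0.042,0],[0.125,-0.058,0],[0.16,-0.074,0],[0.195,-0.09,0],[0.23,-0.106,0],[0.265,-0.122,0],[0.3,-0.138,0],[0.325,-0.15,0]],"claw":[1,1,1,1,1,1,1,1,1,1]}'
python3 -m handwheel '{"twist":[[0,0,0],[0,0,0],[0,0,0],[0,0,0],[0,0,0]],"linear":[[0.005,-0.003,0.03],[0.007,-0.003,0.05],[0.007,-0.003,0.06],[0.007,-0.003,0.06],[0.007,-0.003,0.06]],"claw":[1,1,1,1,1]}'
```

```text
clock: 9.78
tool_pos: [0.4419, 0.285, 0.2716]
ee_rot: [-0.001, 0.706, 0.708, -0.001]
wrist_force: [1.2, 0.0, -0.2]
finger_gap: 0.0855
grip_force: 0.0
clock: 10.2
tool_pos: [0.4418, 0.288, 0.2125]
ee_rot: [0.0, 0.707, 0.707, -0.001]
wrist_force: [-0.2, -0.6, 0.7]
finger_gap: 0.0853
grip_force: 0.0
```

```bash
python3 -m handwheel '{"twist":[[0,0,0],[0,0,0],[0,0,0],[0,0,0],[0,0,0]],"linear":[[0.001,0.001,0.03],[0.001,0.001,0.06],[0.001,0.001,0.075],[0.001,0.001,0.075],[0.001,0.001,0.075]],"claw":[1,1,1,1,1]}'
python3 -m handwheel '{"twist":[[0,0,0],[0,0,0],[0,0,0],[0,0,0],[0,0,0],[0,0,0],[0,0,0],[0,0,0],[0,0,0],[0,0,0]],"linear":[[0,0,0],[0,0,0],[0,0,0],[0,0,0],[0,0,0],[0,0,0],[0,0,0],[0,0,0],[0,0,0],[0,0,0]],"claw":[0.5,0,-0.2,-0.4,-0.5,-0.6,-0.7,-0.8,-1,-1]}' 50
python3 -m handwheel '{"twist":[[0,0,0],[0,0,0],[0,0,0],[0,0,0],[0,0,0],[0,0,0],[0,0,0],[0,0,0]],"linear":[[0,0,-0.01],[0,0,-0.03],[0,0,-0.06],[0,0,-0.09],[0,0,-0.12],[0,0,-0.135],[0,0,-0.135],[0,0,-0.135]],"claw":[-1,-1,-1,-1,-1,-1,-1,-1]}'
```

```text
clock: 10.62
tool_pos: [0.4436, 0.2897, 0.1388]
ee_rot: [0.0, 0.707, 0.707, 0.0]
wrist_force: [-0.6, 0.5, -0.2]
finger_gap: 0.085
grip_force: 0.0
clock: 11.45
tool_pos: [0.4434, 0.2904, 0.1391]
ee_rot: [0.0, 0.707, 0.707, 0.001]
wrist_force: [-0.3, -1.2, 5.8]
finger_gap: 0.0287
grip_force: 48.8
clock: 12.12
tool_pos: [0.443, 0.2899, 0.2739]
ee_rot: [0.0, 0.707, 0.707, 0.001]
wrist_force: [-0.1, -0.6, -2.2]
finger_gap: 0.029
grip_force: 49.8
```

```bash
python3 -m handwheel '{"twist":[[0,0,0],[0,0,0],[0,0,0],[0,0,0],[0,0,0],[0,0,0],[0,0,0],[0,0,0],[0,0,0],[0,0,0]],"linear":[[-0.01,0.008,0],[-0.03,0.022,0],[-0.055,0.04,0],[-0.08,0.059,0],[-0.105,0.078,0],[-0.13,0.096,0],[-0.155,0.115,0],[-0.18,0.133,0],[-0.2,0.148,0],[-0.208,0.154,0]],"claw":[-1,-1,-1,-1,-1,-1,-1,-1,-1,-1]}'
python3 -m handwheel '{"twist":[[0,0,0],[0,0,0],[0,0,0],[0,0,0],[0,0,0],[0,0,0],[0,0,0]],"linear":[[-0.003,0.002,0.01],[-0.003,0.002,0.03],[-0.003,0.002,0.055],[-0.003,0.002,0.075],[-0.003,0.002,0.085],[-0.003,0.002,0.085],[-0.003,0.002,0.085]],"claw":[-1,-1,-1,-1,-1,-1,-1]}'
```

```text
clock: 12.95
tool_pos: [0.5984, 0.0751, 0.2709]
ee_rot: [0.001, 0.71, 0.705, -0.003]
wrist_force: [-0.0, -0.4, -1.7]
finger_gap: 0.0293
grip_force: 49.8
clock: 13.53
tool_pos: [0.5983, 0.0799, 0.1877]
ee_rot: [-0.001, 0.707, 0.708, -0.001]
wrist_force: [-0.0, 0.5, -1.4]
finger_gap: 0.0293
grip_force: 49.8
```

```bash
python3 -m handwheel '{"twist":[[0,0,0],[0,0,0],[0,0,0],[0,0,0],[0,0,0]],"linear":[[0,0,0.002],[0,0,0.004],[0,0,0.005],[0,0,0.005],[0,0,0.005]],"claw":[-1,-1,-1,-1,-1]}'
python3 -c "
from h import *
s=robot.sense();print(s['tool_pos'],s['wrist_force'])"
```

```text
clock: 13.95
tool_pos: [0.5992, 0.079, 0.1837]
ee_rot: [0.0, 0.707, 0.707, 0.0]
wrist_force: [-0.2, 0.7, -1.6]
finger_gap: 0.0289
grip_force: 49.8
[0.59915845 0.07898774 0.18370062] [-0.24364783  0.74631786 -1.62444749]
```

```bash
python3 -m handwheel '{"twist":[[0,0,0],[0,0,0],[0,0,0],[0,0,0],[0,0,0]],"linear":[[0,0,0.001],[0,0,0.002],[0,0,0.003],[0,0,0.003],[0,0,0.003]],"claw":[-1,-1,-1,-1,-1]}'
```

```text
clock: 14.37
tool_pos: [0.5986, 0.0798, 0.1805]
ee_rot: [-0.0, 0.707, 0.707, 0.0]
wrist_force: [-1.9, 2.5, 2.5]
finger_gap: 0.0289
grip_force: 50.2
```

```bash
python3 -m handwheel '{"twist":[[0,0,0],[0,0,0],[0,0,0],[0,0,0]],"linear":[[0.001,-0.001,0],[0.001,-0.001,0.001],[0.001,-0.001,0.001],[0.001,-0.001,0.001]],"claw":[-1,-1,-1,-1]}'
python3 -m handwheel '{"twist":[[0,0,0],[0,0,0],[0,0,0],[0,0,0],[0,0,0],[0,0,0],[0,0,0],[0,0,0],[0,0,0],[0,0,0]],"linear":[[0,0,0],[0,0,0],[0,0,0],[0,0,0],[0,0,0],[0,0,0],[0,0,0],[0,0,0],[0,0,0],[0,0,0]],"claw":[-0.35,-0.3,-0.25,-0.2,-0.1,0,0.2,0.5,0.8,1]}'
python3 -m handwheel '{"twist":[[0,0,0],[0,0,0],[0,0,0],[0,0,0],[0,0,0],[0,0,0]],"linear":[[0,0,-0.02],[0,0,-0.06],[0,0,-0.09],[0,0,-0.1],[0,0,-0.1],[0,0,-0.1]],"claw":[1,1,1,1,1,1]}'
python3 - <<'E'
from h import *
P,a=grab('wrist'); X=np.array([.5988,.0763,0])
t=np.linspace(0,2*np.pi,60);b=a[:,:,::-1].copy()
for z,r in((.219,.015),(.086,.034)):
    for p in proj(P,np.c_[X[0]+r*np.cos(t),X[1]+r*np.sin(t),0*t+z]): cv2.circle(b,(round(p[0]),round(p[1])),0,(0,0,255),-1)
cv2.imwrite('pics/c6.png',b[60:360,130:480])
E
```

```text
clock: 14.7
tool_pos: [0.5985, 0.0801, 0.1802]
ee_rot: [0.0, 0.707, 0.707, 0.001]
wrist_force: [-0.9, 1.1, 5.8]
finger_gap: 0.0287
grip_force: 51.0
clock: 15.53
tool_pos: [0.5981, 0.08, 0.1793]
ee_rot: [0.0, 0.707, 0.707, 0.0]
wrist_force: [-0.7, 0.5, -1.2]
finger_gap: 0.0846
grip_force: 0.0
clock: 16.03
tool_pos: [0.5977, 0.0799, 0.279]
ee_rot: [0.0, 0.707, 0.707, -0.0]
wrist_force: [-0.2, 0.2, -0.1]
finger_gap: 0.0851
grip_force: 0.0
```

View pics/c6.png

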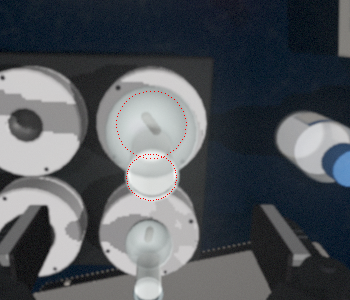

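Flask_250 is seated and its rim matches the prediction. Now flask_100.

```bash
python3 -m handwheel '{"twist":[[0,0,0],[0,0,0],[0,0,0],[0,0,0],[0,0,0],[0,0,0],[0,0,0],[0,0,0],[0,0,0],[0,0,0]],"linear":[[0.02,-0.01,0],[0.055,-0.027,0],[0.09,-0.044,0],[0.125,-0.06,0],[0.16,-0.077,0],[0.195,-0.094,0],[0.23,-0.111,0],[0.265,-0.128,0],[0.295,-0.143,0],[0.317,-0.154,0]],"claw":[1,1,1,1,1,1,1,1,1,1]}'
python3 -m handwheel '{"twist":[[0,0,0],[0,0,0],[0,0,0],[0,0,0],[0,0,0],[0,0,0]],"linear":[[0.003,-0.002,0.03],[0.003,-0.002,0.06],[0.003,-0.002,0.09],[0.003,-0.002,0.1],[0.003,-0.002,0.1],[0.003,-0.002,0.1]],"claw":[1,1,1,1,1,1]}'
```

```text
clock: 16.92
tool_pos: [0.4404, 0.3998, 0.277]
ee_rot: [-0.001, 0.706, 0.709, -0.002]
wrist_force: [-0.3, 0.0, -0.1]
finger_gap: 0.0853
grip_force: 0.0
clock: 17.42
tool_pos: [0.4418, 0.3996, 0.1787]
ee_rot: [0.0, 0.707, 0.707, -0.001]
wrist_force: [0.6, 0.2, 0.3]
finger_gap: 0.0856
grip_force: 0.0
```

```bash
python3 -m handwheel '{"twist":[[0,0,0],[0,0,0],[0,0,0],[0,0,0],[0,0,0]],"linear":[[0,0.001,0.03],[0,0.001,0.06],[0,0.001,0.07],[0,0.001,0.07],[0,0.001,0.07]],"claw":[1,1,1,1,1]}'
python3 -m handwheel '{"twist":[[0,0,0],[0,0,0],[0,0,0],[0,0,0],[0,0,0],[0,0,0],[0,0,0],[0,0,0],[0,0,0],[0,0,0]],"linear":[[0,0,0],[0,0,0],[0,0,0],[0,0,0],[0,0,0],[0,0,0],[0,0,0],[0,0,0],[0,0,0],[0,0,0]],"claw":[0.5,0,-0.2,-0.4,-0.5,-0.6,-0.7,-0.8,-1,-1]}' 45
python3 -m handwheel '{"twist":[[0,0,0],[0,0,0],[0,0,0],[0,0,0],[0,0,0],[0,0,0],[0,0,0],[0,0,0]],"linear":[[0,0,-0.01],[0,0,-0.03],[0,0,-0.06],[0,0,-0.09],[0,0,-0.115],[0,0,-0.12],[0,0,-0.12],[0,0,-0.12]],"claw":[-1,-1,-1,-1,-1,-1,-1,-1]}'
```

```text
clock: 17.83
tool_pos: [0.4436, 0.4006, 0.1105]
ee_rot: [-0.0, 0.707, 0.707, 0.001]
wrist_force: [0.1, 0.5, 0.6]
finger_gap: 0.0851
grip_force: 0.0
clock: 18.67
tool_pos: [0.443, 0.4003, 0.1098]
ee_rot: [-0.0, 0.707, 0.707, 0.0]
wrist_force: [-0.9, -0.8, 5.1]
finger_gap: 0.0252
grip_force: 43.8
clock: 19.33
tool_pos: [0.4427, 0.3994, 0.2288]
ee_rot: [0.0, 0.707, 0.707, -0.001]
wrist_force: [-0.9, -0.4, -1.3]
finger_gap: 0.025
grip_force: 44.3
```

```bash
python3 -m handwheel '{"twist":[[0,0,0],[0,0,0],[0,0,0],[0,0,0],[0,0,0],[0,0,0],[0,0,0],[0,0,0],[0,0,0],[0,0,0]],"linear":[[-0.01,0.001,0],[-0.03,0.002,0],[-0.06,0.004,0],[-0.09,0.006,0],[-0.12,0.008,0],[-0.15,0.01,0],[-0.18,0.011,0],[-0.21,0.013,0],[-0.24,0.015,0],[-0.27,0.017,0]],"claw":[-1,-1,-1,-1,-1,-1,-1,-1,-1,-1]}'
python3 -m handwheel '{"twist":[[0,0,0],[0,0,0],[0,0,0],[0,0,0],[0,0,0],[0,0,0],[0,0,0],[0,0,0],[0,0,0],[0,0,0]],"linear":[[-0.03,0.002,0],[-0.06,0.004,0],[-0.09,0.006,0],[-0.12,0.007,0],[-0.145,0.008,0],[-0.162,0.009,0],[-0.17,0.0095,0],[-0.17,0.0095,0],[-0.17,0.0095,0],[-0.17,0.0095,0]],"claw":[-1,-1,-1,-1,-1,-1,-1,-1,-1,-1]}'
python3 -m handwheel '{"twist":[[0,0,0],[0,0,0],[0,0,0],[0,0,0],[0,0,0],[0,0,0],[0,0,0]],"linear":[[0,0,0.01],[0,0,0.03],[0,0,0.05],[0,0,0.06],[0,0,0.065],[0,0,0.065],[0,0,0.065]],"claw":[-1,-1,-1,-1,-1,-1,-1]}'
```

```text
clock: 20.17
tool_pos: [0.4586, 0.1273, 0.228]
ee_rot: [-0.001, 0.707, 0.707, -0.002]
wrist_force: [0.3, -0.8, -0.8]
finger_gap: 0.0251
grip_force: 44.3
clock: 21.0
tool_pos: [0.4693, -0.0383, 0.229]
ee_rot: [-0.001, 0.706, 0.708, 0.0]
wrist_force: [-0.4, -0.2, -0.9]
finger_gap: 0.0253
grip_force: 44.3
clock: 21.58
tool_pos: [0.4698, -0.039, 0.1645]
ee_rot: [-0.0, 0.706, 0.708, 0.0]
wrist_force: [0.1, 0.8, -1.7]
finger_gap: 0.0253
grip_force: 44.3
```

```bash
python3 -m handwheel '{"twist":[[0,0,0],[0,0,0],[0,0,0],[0,0,0],[0,0,0],[0,0,0]],"linear":[[-0.001,0,0.002],[-0.001,0,0.004],[-0.001,0,0.006],[-0.001,0,0.007],[-0.001,0,0.007],[-0.001,0,0.007]],"claw":[-1,-1,-1,-1,-1,-1]}'
```

```text
clock: 22.08
tool_pos: [0.4692, -0.0404, 0.1573]
ee_rot: [-0.0, 0.707, 0.707, 0.0]
wrist_force: [-1.3, 1.8, 0.4]
finger_gap: 0.025
grip_force: 44.5
```

Light contact at nearly the seated height. I nudge it as before, then release and check.

```bash
python3 -m handwheel '{"twist":[[0,0,0],[0,0,0],[0,0,0],[0,0,0]],"linear":[[0.001,-0.0005,0],[0.001,-0.0005,0.001],[0.001,-0.0005,0.001],[0.001,-0.0005,0.001]],"claw":[-1,-1,-1,-1]}'
python3 -m handwheel '{"twist":[[0,0,0],[0,0,0],[0,0,0],[0,0,0],[0,0,0],[0,0,0],[0,0,0],[0,0,0],[0,0,0],[0,0,0]],"linear":[[0,0,0],[0,0,0],[0,0,0],[0,0,0],[0,0,0],[0,0,0],[0,0,0],[0,0,0],[0,0,0],[0,0,0]],"claw":[-0.45,-0.4,-0.3,-0.2,-0.1,0,0.2,0.5,0.8,1]}'
python3 -m handwheel '{"twist":[[0,0,0],[0,0,0],[0,0,0],[0,0,0],[0,0,0],[0,0,0]],"linear":[[0,0,-0.02],[0,0,-0.06],[0,0,-0.09],[0,0,-0.11],[0,0,-0.11],[0,0,-0.11]],"claw":[1,1,1,1,1,1]}'
python3 - <<'E'
from h import *
P,a=grab('wrist'); X=np.array([.4694,-.0445,0])
t=np.linspace(0,2*np.pi,60);b=a[:,:,::-1].copy()
for z,r in((.1912,.013),(.086,.0255)):
    for p in proj(P,np.c_[X[0]+r*np.cos(t),X[1]+r*np.sin(t),0*t+z]): cv2.circle(b,(round(p[0]),round(p[1])),0,(0,0,255),-1)
cv2.imwrite('pics/c7.png',b[60:360,130:480])
E
```

```text
clock: 22.42
tool_pos: [0.4691, -0.0399, 0.1566]
ee_rot: [0.0, 0.707, 0.707, 0.0]
wrist_force: [-0.5, 1.9, 3.8]
finger_gap: 0.0252
grip_force: 45.1
clock: 23.25
tool_pos: [0.4691, -0.04, 0.1563]
ee_rot: [0.0, 0.707, 0.707, 0.0]
wrist_force: [-0.0, 0.0, 0.4]
finger_gap: 0.0843
grip_force: 0.0
clock: 23.75
tool_pos: [0.4695, -0.0401, 0.2672]
ee_rot: [0.001, 0.707, 0.707, 0.001]
wrist_force: [0.1, -0.1, -0.5]
finger_gap: 0.0855
grip_force: 0.0
```

View pics/c7.png

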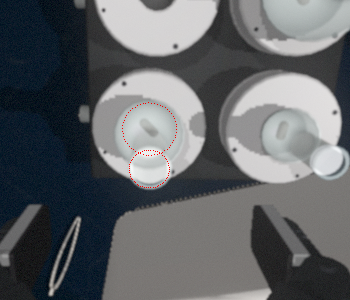

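Flask_100 is seated as predicted. Last, the clear flask_25 on the tray.

```bash
python3 -m handwheel '{"twist":[[0,0,0],[0,0,0],[0,0,0],[0,0,0],[0,0,0],[0,0,0],[0,0,0],[0,0,0],[0,0,0],[0,0,0]],"linear":[[0.02,0.005,0],[0.055,0.013,0],[0.092,0.022,0],[0.13,0.031,0],[0.167,0.039,0],[0.205,0.048,0],[0.24,0.057,0],[0.275,0.065,0],[0.31,0.073,0],[0.334,0.079,0]],"claw":[1,1,1,1,1,1,1,1,1,1]}'
python3 -m handwheel '{"twist":[[0,0,0],[0,0,0],[0,0,0],[0,0,0],[0,0,0],[0,0,0],[0,0,0]],"linear":[[0.002,0.001,0.03],[0.002,0.001,0.06],[0.002,0.001,0.09],[0.002,0.001,0.12],[0.002,0.001,0.13],[0.002,0.001,0.13],[0.002,0.001,0.13]],"claw":[1,1,1,1,1,1,1]}'
```

```text
clock: 24.63
tool_pos: [0.5468, 0.298, 0.2641]
ee_rot: [-0.001, 0.706, 0.708, -0.001]
wrist_force: [-0.1, -0.1, 0.4]
finger_gap: 0.0857
grip_force: 0.0
clock: 25.22
tool_pos: [0.5488, 0.296, 0.1358]
ee_rot: [-0.0, 0.707, 0.707, -0.001]
wrist_force: [-0.2, -0.4, 0.8]
finger_gap: 0.0857
grip_force: 0.0
```

```bash
python3 -m handwheel '{"twist":[[0,0,0],[0,0,0],[0,0,0],[0,0,0],[0,0,0]],"linear":[[0,0,0.03],[0,0,0.05],[0,0,0.056],[0,0,0.056],[0,0,0.056]],"claw":[1,1,1,1,1]}'
python3 -m handwheel '{"twist":[[0,0,0],[0,0,0],[0,0,0],[0,0,0],[0,0,0],[0,0,0],[0,0,0],[0,0,0],[0,0,0],[0,0,0]],"linear":[[0,0,0],[0,0,0],[0,0,0],[0,0,0],[0,0,0],[0,0,0],[0,0,0],[0,0,0],[0,0,0],[0,0,0]],"claw":[0.5,0,-0.2,-0.4,-0.5,-0.6,-0.7,-0.8,-1,-1]}' 40
python3 -m handwheel '{"twist":[[0,0,0],[0,0,0],[0,0,0],[0,0,0],[0,0,0],[0,0,0],[0,0,0],[0,0,0]],"linear":[[0,0,-0.01],[0,0,-0.03],[0,0,-0.06],[0,0,-0.09],[0,0,-0.115],[0,0,-0.12],[0,0,-0.12],[0,0,-0.12]],"claw":[-1,-1,-1,-1,-1,-1,-1,-1]}'
```

```text
clock: 25.63
tool_pos: [0.55, 0.2967, 0.0819]
ee_rot: [0.0, 0.707, 0.707, 0.001]
wrist_force: [0.0, 0.5, 0.8]
finger_gap: 0.0854
grip_force: 0.0
clock: 26.47
tool_pos: [0.549, 0.2961, 0.0805]
ee_rot: [0.0, 0.707, 0.707, 0.0]
wrist_force: [-0.2, 0.9, 2.9]
finger_gap: 0.0191
grip_force: 39.0
clock: 27.13
tool_pos: [0.5486, 0.2956, 0.1999]
ee_rot: [0.0, 0.707, 0.707, -0.0]
wrist_force: [-0.7, -0.5, -0.9]
finger_gap: 0.0187
grip_force: 39.2
```

```bash
python3 -m handwheel '{"twist":[[0,0,0],[0,0,0],[0,0,0],[0,0,0],[0,0,0],[0,0,0],[0,0,0],[0,0,0],[0,0,0],[0,0,0]],"linear":[[-0.01,-0.004,0],[-0.03,-0.01,0],[-0.055,-0.019,0],[-0.08,-0.027,0],[-0.105,-0.036,0],[-0.13,-0.044,0],[-0.155,-0.053,0],[-0.18,-0.061,0],[-0.205,-0.069,0],[-0.216,-0.073,0]],"claw":[-1,-1,-1,-1,-1,-1,-1,-1,-1,-1]}'
python3 -m handwheel '{"twist":[[0,0,0],[0,0,0],[0,0,0],[0,0,0],[0,0,0],[0,0,0],[0,0,0]],"linear":[[0,0,0],[0,0,0.02],[0,0,0.04],[0,0,0.053],[0,0,0.057],[0,0,0.057],[0,0,0.057]],"claw":[-1,-1,-1,-1,-1,-1,-1]}'
```

```text
clock: 27.97
tool_pos: [0.4732, 0.0755, 0.1986]
ee_rot: [-0.001, 0.708, 0.706, -0.003]
wrist_force: [0.7, -0.8, -0.6]
finger_gap: 0.0192
grip_force: 39.2
clock: 28.55
tool_pos: [0.4763, 0.0812, 0.1432]
ee_rot: [-0.0, 0.707, 0.708, 0.0]
wrist_force: [-0.3, 0.2, -0.3]
finger_gap: 0.019
grip_force: 39.2
```

```bash
python3 -m handwheel '{"twist":[[0,0,0],[0,0,0],[0,0,0],[0,0,0],[0,0,0],[0,0,0]],"linear":[[-0.001,0,0.002],[-0.001,0,0.004],[-0.001,0,0.0055],[-0.001,0,0.0055],[-0.001,0,0.0055],[-0.001,0,0.0055]],"claw":[-1,-1,-1,-1,-1,-1]}'
```

```text
clock: 29.05
tool_pos: [0.4761, 0.0792, 0.138]
ee_rot: [0.0, 0.707, 0.707, 0.0]
wrist_force: [-0.2, 0.2, -0.1]
finger_gap: 0.0191
grip_force: 39.2
```

```bash
python3 -m handwheel '{"twist":[[0,0,0],[0,0,0],[0,0,0],[0,0,0]],"linear":[[0,0,0.001],[0,0,0.002],[0,0,0.002],[0,0,0.002]],"claw":[-1,-1,-1,-1]}'
```

```text
clock: 29.38
tool_pos: [0.4759, 0.0796, 0.1364]
ee_rot: [-0.0, 0.707, 0.707, 0.0]
wrist_force: [-1.8, 1.7, 6.4]
finger_gap: 0.019
grip_force: 40.3
```

Seated contact at the expected height. I release it, back off and check all four.

```bash
python3 -m handwheel '{"twist":[[0,0,0],[0,0,0],[0,0,0],[0,0,0],[0,0,0],[0,0,0],[0,0,0],[0,0,0],[0,0,0],[0,0,0]],"linear":[[0,0,0],[0,0,0],[0,0,0],[0,0,0],[0,0,0],[0,0,0],[0,0,0],[0,0,0],[0,0,0],[0,0,0]],"claw":[-0.6,-0.5,-0.4,-0.3,-0.2,-0.1,0.1,0.3,0.5,0.5]}'
python3 -m handwheel '{"twist":[[0,0,0],[0,0,0],[0,0,0],[0,0,0],[0,0,0],[0,0,0],[0,0,0]],"linear":[[0,0,-0.02],[0,0,-0.06],[0,0,-0.1],[0,0,-0.14],[0,0,-0.17],[0,0,-0.17],[0,0,-0.17]],"claw":[0.5,0.5,0.5,0.5,0.5,0.5,0.5]}'
python3 - <<'E'
from h import *
t=np.linspace(0,2*np.pi,60);out=[]
for n,(r0,r1,c0,c1) in dict(wrist=(0,420,0,560),side=(200,400,190,390)).items():
    P,a=grab(n);b=a[:,:,::-1].copy()
    for x,y,zr,rr in((.4762,.0765,.1628,.01),(.5988,.0763,.219,.015),(.4694,-.0445,.1912,.013),(.5964,-.0465,.1758,.011)):
        for p in proj(P,np.c_[x+rr*np.cos(t),y+rr*np.sin(t),0*t+zr]): cv2.circle(b,(round(p[0]),round(p[1])),0,(0,0,255),-1)
    out.append(cv2.resize(b[r0:r1,c0:c1],(480,360) if n=='wrist' else (310,360)))
cv2.imwrite('pics/c8.png',np.hstack(out))
E
```

```text
clock: 30.22
tool_pos: [0.476, 0.079, 0.1358]
ee_rot: [0.0, 0.707, 0.707, 0.0]
wrist_force: [0.0, -0.5, 0.4]
finger_gap: 0.064
grip_force: 0.0
clock: 30.8
tool_pos: [0.4769, 0.0792, 0.3075]
ee_rot: [0.001, 0.707, 0.707, 0.002]
wrist_force: [-0.2, 0.9, -0.8]
finger_gap: 0.0642
grip_force: 0.0
```

View pics/c8.png

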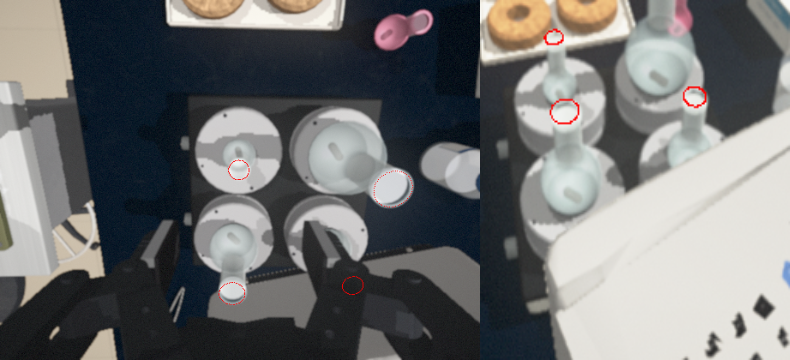

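All four stand upright in their own wells, with their rims on the predicted circles in both views. The arm is clear of everything, so I hand in.

```bash
python3 -c "
from bench import robot
print(robot.close_job())"
```

```text
the job is handed in; nothing more can be done
None
```

All four flasks are seated upright in their matching heating blocks and released, the reagent bottles and pink look-alikes were left alone, and the job was handed in at about 31 s; the hand-in returned no verdict.

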